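Index the turntable by one hole

TASK

Index the turntable by one hole: with closed fingertips press the black spring plunger in, keep it in while you swing its arm round to the neighbouring hole with the green ring (not the red one, and no further round), then let go so that the plunger springs up fully and locks in that hole. Push only, without forcing the plunger: do not touch or lift the wooden block, which must ride along seated in its nest, and leave the tools and tins round the turntable where they are.

Things in the scene. Friction and masses are not known exactly. Their poses are not given: they have to be found in the camera images.
- plunger (a joint): how far the spring plunger is pressed in (straight down), m: 0 = fully up (locked when in a hole), 0.012 = hard stop. From 0.009 on, the turntable is free to turn; let go off a hole, it rides at about 0.008 (then needs about 5 N sideways to turn) and snaps up when the arm reaches the next hole (it draws itself in from about 3 mm off). Spring force 4 N at 0, 9.5 N at 0.012.
- plunger_top (a point): centre of the flat top of the plunger's round black rubber-faced head (36 mm across, 9 mm high), on an arm of the turntable, 100 mm from the turning axis, 74 mm above the table when up; it sinks as it is pressed. A fingertip pressing it swings the arm by friction (about 1 N sideways). Below it: a thin stem, then the arm's steel barrel, 26 mm diameter, top at 52 mm.
- turntable (a joint): angle of the turntable and its arm, rad, 0 at the start hole, positive anticlockwise seen from above; holes are 45 degrees (0.785 rad) apart and, with the plunger up, hold it to about 0.01 rad
- centre (a point): point on the vertical turning axis at the turntable's upper face, 44 mm above the table. The turntable is a steel disc of 156 mm diameter on a bolted-down green base with an aluminium index ring of 244 mm diameter, top 34 mm above the table, with 8 holes on a circle of 100 mm radius. Place and yaw vary.
- green_ring: green ring of 28 mm diameter, 2 mm high, round the hole to go to, one step (45 degrees) to one side of the start hole; origin at the centre of the hole, on the index ring's top (34 mm above the table). Which side it is on varies.
- red_ring: the same in red, round the wrong hole, one step to the other side of the start hole; origin at its centre
- nest (a point): where the centre of the block belongs: on the turning axis, 16 mm above the turntable's face; turns with the turntable
- block_centre (a point): centre of the loose beech block, 55 x 80 x 32 mm, standing on the turntable between low brass corner stops (8 mm high); its top is 76 mm above the table
- wax_tin: grey round tin with a press lid, 56 mm diameter, 28 mm high, loose, about 0.18 m from the turning axis; origin at its underside
- thread_tin: small grey round tin, 48 mm diameter, 38 mm high, loose, about 0.2 m from the turning axis; origin at its underside
- caliper: steel slide calliper lying behind the turntable, 62 x 164 x 8 mm, loose; origin at its underside
- pliers: pliers with red handles lying to the right, 60 x 160 x 12 mm, loose; origin at its underside
- screwdriver: screwdriver with a red handle lying to the left, 27 x 199 x 29 mm, loose; origin at its underside
Things that resemble listed ones, but are neither listed nor needed, are in the scene too. Of the things that look like the part that bears block_centre, the smallest one is meant.

How it is judged:
By the outcome, as a careful person would: the job done as asked, in the order asked, and still so for the second after the job is handed in, with the robot touching nothing.
It also fails if it takes over 35 s, if anything falls off the work surface, if the arm or the gripper's body presses on something with over 40 N, if the wrist force passes 120 N, or if a joint passes its speed limit or range.

ROBOT

A 7-joint arm with a two-finger parallel gripper is mounted at the origin on a cart in front of the work surface, level with it; the furniture and walls round the work are solid. World frame = base frame: x ahead of the robot, y to its left, z up, the work surface at z = 0. Lengths are in mm, angles in rad, forces in N, time in s.
With the tool pointing down it reaches from about 425 to 925 mm from the base axis. Payload 6.8 kg.
Tool frame: the origin (TCP) lies at the very end of the fingers, on their centre line; the grasp point (between the pads) lies 19 mm behind it; z points along the fingers, y is the line along which they close (so a half turn about z gives the same grasp; the last joint's range is limited). The gripper opens to 85 mm and grips with 20 to 120 N. Pads are 22 mm wide; open, the fingers measure 114 mm over their backs; the gripper's body (76 mm by 85 mm) begins 54 mm behind the grasp point. The pads swing forward as they close: fully open they stand 13 mm farther back than shut.
Start: joints at [-1.387, 0.477, 0.022, 1.555, -0.011, 1.109, -0.083], TCP at [194.178, 646.485, 231.308] pointing down, gripper open.
Joint ranges: [-2.96, 2.96], [-0.34, 2.1], [-1.41, 1.46], [0.24, 2.44], [-1.37, 4.51], [0.17, 1.92], [-2.96, 2.96]. Speed limits (rad/s): [2.39, 2.39, 3.14, 3.14, 3.14, 3.14, 3.14].

INTERFACE

Orientations are given as a unit quaternion [x, y, z, w].
In Python, from workcell import * gives the robot as it stands.
- The arm moves only by the tool step_arm, never from a script. Its argument "steps" is a list of rows, each a list of 7 numbers: the shift along the tool's x, y, z normalised to -1 to 1, where 1 is 0.15 m, then the turn, a rotation vector about the tool's x, y, z normalised to -1 to 1, where 1 is 90 degrees, then the finger opening in mm, from 0 to 85.4. In form: [[tx, ty, tz, wx, wy, wz, fingers], ...]. A call has 1 to 5 rows; each row is the pose to reach, as a shift and turn from the pose commanded when the call began, along the tool's axes at that moment; what a row does not reach only later rows make up. A row lasts 1/8 s, in which the tool goes at most 62.5 mm and 10.7 degrees, less where a joint would pass 70% of its speed; a pose out of reach is approached as far as the arm can. A call with a number of a shift or a turn outside -1 to 1 is refused whole. A call with a gripper value outside its range is refused whole. The fingers move at their own pace and stop on an object; "squeeze" is the grip in N (left out, the last holds). Time passes only in rows, so rows that repeat a pose let the fingers close. It gives the time, the measured TCP pose, the force, the opening and the grip force at its end, in the units of the state.
- observe(): the state, without advancing time (a new reading comes with each control period).
- snapshot(name): name is "scene" or "top" or "wrist"; returns a dict with "frame" (420x560x3 uint8, red, green, blue), "fovy" (degrees; the focal length in pixels is half the picture's height over the tangent of half this angle, whatever the lens; pixels are square), "cx", "cy" (the principal point, pixels), "pose" (4x4, takes a point from camera to world coordinates); the wrist camera has in their place "tool_from_camera" (4x4, takes a point from camera to tool coordinates, whose origin is the TCP and whose axes are the flange's). Camera axes: x right, y up, looking along -z (the intrinsics and any distortion apply to the point x, -y, -z); pixel columns grow to the right and rows downward; lengths in mm; the calibration is good to about 2 mm. A picture is of the moment at which its call begins: read the wrist's pose just before it. There is no depth.
- sign_off(): hands the job in; it is judged then, once.
The state is a dict: "t": time; "q": joint angles; "qd": joint speeds; "tau": joint torques, N m; "position": TCP position; "eef_rot": TCP orientation; "wrist_force": force on the tool from outside, world axes, zero at the start; "torque": the same for the moment, N m; "finger_gap": finger opening in mm; "finger_force": force on a finger pad.
Only numpy, scipy, OpenCV 4.12 (cv2) and the standard library are available. Lean on these libraries where they do the work, as an engineer would, in place of code of your own. Each camera call takes 0.05 s, during which the arm holds its last target. There are 200 camera calls.

## Working session

There is one attempt and no reset: what is moved stays moved. The work goes in short steps, Python scripts to look and compute and a tool call to move; the robot and the scene stay as the last step left them, time stands still between calls to the robot, and variables do not carry over. Pictures are saved under pics/ and viewed, at most 10 in all, crops included, and the job is handed in when it is done.

Besides the shell and the picture viewer there is one more tool, called by a JSON object that holds its "fn" and its "kwargs". step_arm: Moves the arm, as the interface text tells. Scaled input: -1 to 1 covers 0.15 m each way for a shift and 90 degrees each way for a turn. Its arguments: {"type":"object","properties":{"steps":{"type":"array"},"squeeze":{"type":"number"}},"required":["steps"]}

```bash
mkdir -p pics; ls
cat > h.py <<'E'
from workcell import *
import numpy as np, cv2
from scipy.spatial.transform import Rotation as R
def ray(s,u,v,z,pose=None):
    P=s["pose"] if pose is None else pose
    f=210/np.tan(np.radians(s["fovy"])/2)
    d=P[:3,:3]@np.array([(u-s["cx"])/f,-(v-s["cy"])/f,-1]); o=P[:3,3]
    return o+d*(z-o[2])/d[2]
E
python3 - <<'E'
from h import *
for n in("top","scene"):
    s=snapshot(n); cv2.imwrite(f"pics/{n}0.png",s["frame"][:,:,::-1]); print({k:v for k,v in s.items() if k!="frame"})
print(observe())
E
```

```text
pics
{'fovy': 48.189583657095405, 'cx': 276.05523377274517, 'cy': 204.49612579826547, 'pose': array([[-1.18748327e-02,  9.88778278e-01, -1.48917781e-01,
         3.84326822e+02],
       [-9.99864735e-01, -1.00467430e-02,  1.30221199e-02,
        -1.21772835e+01],
       [ 1.13798506e-02,  1.49052273e-01,  9.88763834e-01,
         1.35525223e+03],
       [ 0.00000000e+00,  0.00000000e+00,  0.00000000e+00,
         1.00000000e+00]])}
{'fovy': 44.6993263632493, 'cx': 280.7703149411312, 'cy': 211.36630349957147, 'pose': array([[-6.44074232e-01,  3.35123291e-01, -6.87648721e-01,
        -4.58162291e+02],
       [-7.64942204e-01, -2.75527788e-01,  5.82192290e-01,
         8.68594252e+02],
       [ 5.63986489e-03,  9.00986580e-01,  4.33810297e-01,
         7.20400415e+02],
       [ 0.00000000e+00,  0.00000000e+00,  0.00000000e+00,
         1.00000000e+00]])}
{'t': 0.1, 'q': array([-1.38711916,  0.47774614,  0.02233954,  1.55633093, -0.01148358,
        1.10932919, -0.08308701]), 'qd': array([ 5.29046213e-04, -1.49936757e-03, -1.69720235e-03, -3.40741046e-03,
       -5.76880447e-05, -1.81934023e-03,  5.28721232e-04]), 'tau': array([ 3.60236125e-03, -5.97758389e+01,  1.61335196e+00, -2.81954384e+01,
        1.27917901e-02,  5.04034309e-03,  2.89143856e-06]), 'position': array([194.02652207, 645.9546985 , 230.41279319]), 'eef_rot': array([ 1.45350144e-01,  9.89379920e-01, -8.40934595e-04, -5.44420452e-05]), 'wrist_force': array([-0.61618521, -0.66633189,  0.104859  ]), 'torque': array([ 0.00593091, -0.00560197,  0.01549907]), 'finger_force': 0.0, 'finger_gap': 85.5522966267538}
```

View pics/top0.png

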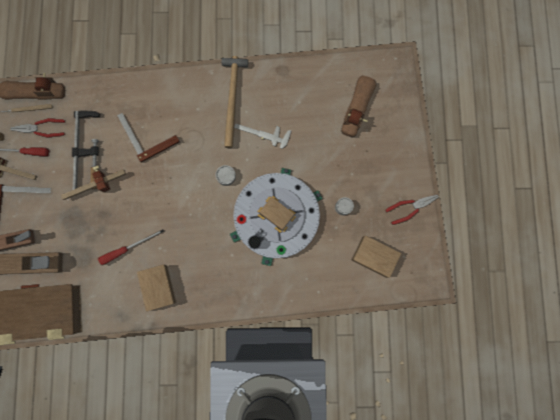

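View pics/scene0.png

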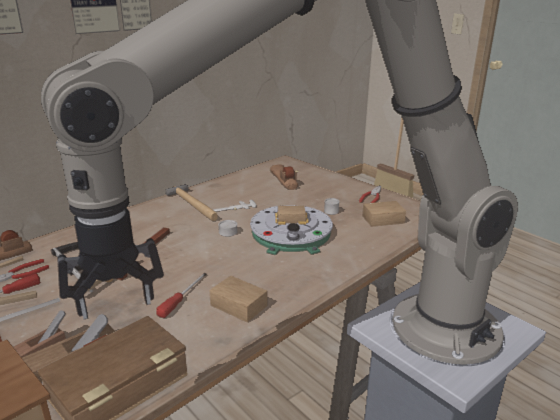

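The top view shows the index ring around (277,215), with the black plunger at (256,240), red ring at (241,219) and green ring at (281,250). The green side is anticlockwise of the plunger. The scene view agrees: red (268,233), plunger (293,231), green (317,232).

Run:
```python
from h import *
for n,box in(("top",(225,165,330,270)),("scene",(245,200,340,255))):
    s=snapshot(n); f=s["frame"]; x0,y0,x1,y1=box
    c=f[y0:y1,x0:x1]; hsv=cv2.cvtColor(c,cv2.COLOR_RGB2HSV); H,S,V=cv2.split(hsv)
    M={"red":((H<8)|(H>172))&(S>140)&(V>70),"green":(H>45)&(H<85)&(S>120)&(V>90),"black":(V<60)}
    for k,m in M.items():
        nl,l,st,ce=cv2.connectedComponentsWithStats(m.astype(np.uint8))
        for i in range(1,nl):
            if st[i,4]>12:
                u,v=ce[i]+[x0,y0]; z=36 if k!="black" else 74
                print(n,k,st[i],(u.round(1),v.round(1)),ray(s,u,v,z).round(1))
    cv2.imwrite(f"pics/{n}z.png",cv2.resize(c,None,fx=6,fy=6,interpolation=cv2.INTER_CUBIC)[:600,:800,::-1])
    if n=="top":
        # disc ring: hole ring outline via bright pixels
        m=((S<60)&(V>110)).astype(np.uint8)
        cn=max(cv2.findContours(cv2.morphologyEx(m,cv2.MORPH_CLOSE,np.ones((9,9))),cv2.RETR_EXTERNAL,cv2.CHAIN_APPROX_NONE)[0],key=cv2.contourArea)
        e=cv2.fitEllipse(cv2.convexHull(cn)); print(e, ray(s,e[0][0]+x0,e[0][1]+y0,34))
```

```text
top red [12 50  9  9 46] (np.float64(241.0), np.float64(218.9)) [543.  70.  36.]
top green [52 81  8  8 32] (np.float64(280.6), np.float64(249.5)) [455.4 -40.7  36. ]
top black [22 27  4  4 13] (np.float64(248.4), np.float64(193.4)) [609.2  47.2  74. ]
top black [89 27  6  9 19] (np.float64(316.8), np.float64(196.3)) [ 599.1 -142.3   74. ]
top black [ 24  70  14  13 128] (np.float64(255.0), np.float64(241.2)) [476.8  29.5  74. ]Traceback (most recent call last):
  File "<stdin>", line 17, in <module>
cv2.error: OpenCV(4.12.0) /io/opencv/modules/imgproc/src/shapedescr.cpp:361: error: (-201:Incorrect size of input array) There should be at least 5 points to fit the ellipse in function 'fitEllipseNoDirect'
```

View pics/topz.png

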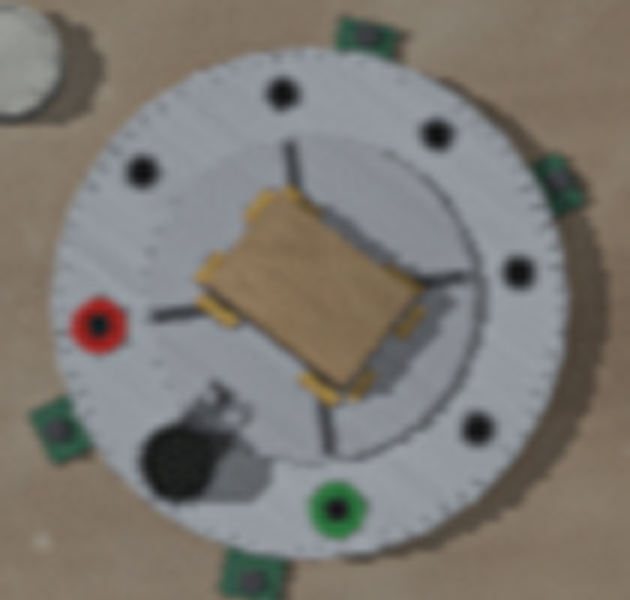

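The crop shows seven hole centres and the plunger head at about (182,463). Opposite holes share a midpoint near (310,300), so the centre is well fixed.

Run:
```python
from h import *
s=snapshot("top")
P=np.array([(283,93),(437,133),(519,272),(478,429),(337,510),(99,326),(142,172)])/6+[225,165]-.42
W=np.array([ray(s,u,v,34) for u,v in P])
A=np.c_[2*W[:,:2],np.ones(7)]; a=np.linalg.lstsq(A,(W[:,:2]**2).sum(1),rcond=None)[0]
c=a[:2]; print("c",c,"r",np.sqrt(a[2]+c@c))
d=W[:,:2]-c; print(np.degrees(np.arctan2(d[:,1],d[:,0])))
ang=np.arctan2(*(W[4,:2]-c)[::-1])
for k in (-45,0): 
    t=ang+np.radians(k); print(k,c+100*np.array([np.cos(t),np.sin(t)]))
s=snapshot("scene");cv2.imwrite("pics/scenez.png",cv2.resize(s["frame"][195:265,240:345],None,fx=7,fy=7,interpolation=cv2.INTER_CUBIC)[:,:,::-1])
for p in [(c[0],c[1],44),(476.8,29.5,74)]:
    L=np.linalg.inv(s["pose"])@np.r_[p,1];f=210/np.tan(np.radians(s["fovy"])/2)
    print(s["cx"]-f*L[0]/L[2],s["cy"]+f*L[1]/L[2])
o=observe();Rm=R.from_quat(o["eef_rot"]).as_matrix();print(Rm.round(3))
print("to 130 above:",Rm.T@(np.array([478,30,130])-o["position"])/150)
w=snapshot("wrist");print(w["tool_from_camera"].round(3),w["fovy"])
```

```text
c [554.87447565 -29.60020267] r 100.21061371930028
[   6.62210075  -37.93444144  -83.1946664  -128.52185405 -173.34426164
   96.7685644    52.00246289]
-45 [476.44474064  32.43830688]
0 [455.54842739 -41.19054935]
291.16192265243717 218.94802566420154
293.80423735734337 225.06907259728985
[[-0.958  0.288 -0.   ]
 [ 0.288  0.958 -0.001]
 [-0.    -0.001 -1.   ]]
to 130 above: [-2.9943513  -3.38941877  0.67531047]
[[ 0.0000e+00  9.5700e-01  2.9000e-01  7.3169e+01]
 [ 1.0000e+00 -1.0000e-03  1.0000e-03 -4.0600e-01]
 [ 1.0000e-03  2.9000e-01 -9.5700e-01 -1.4225e+02]
 [ 0.0000e+00  0.0000e+00  0.0000e+00  1.0000e+00]] 63.66329054953613
```

View pics/scenez.png

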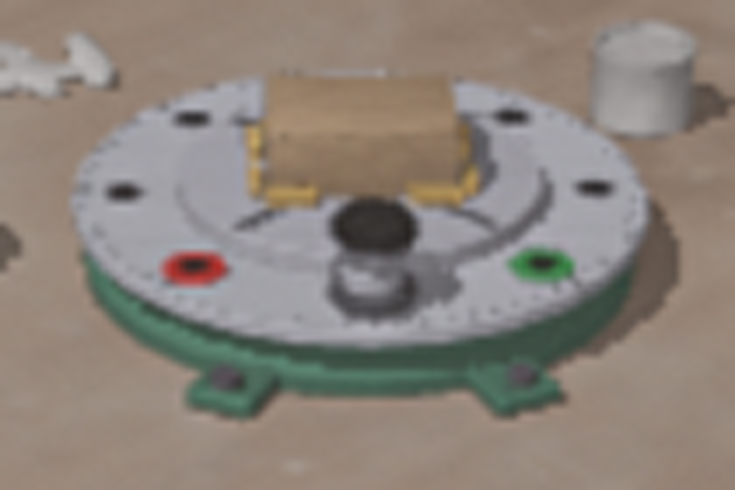

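The scene view confirms it: plunger top at about (293,227), predicted (294,225), with green to the right. Now I approach and close the fingers.

{"fn": "step_arm", "kwargs": {"steps": [[-0.25,-0.28,0,0,0,0,0],[-0.5,-0.56,0,0,0,0,0],[-0.75,-0.84,0,0,0,0,0],[-0.9,-1,0,0,0,0,0],[-0.9,-1,0,0,0,0,0]]}}

```text
t: 0.92
position: [282.3, 461.3, 231.6]
eef_rot: [0.148, 0.989, -0.0, 0.0]
wrist_force: [-0.3, 1.2, -0.5]
finger_gap: 0.2
finger_force: 0.0
```

{"fn": "step_arm", "kwargs": {"steps": [[-0.25,-0.28,0,0,0,0,0],[-0.5,-0.56,0,0,0,0,0],[-0.75,-0.84,0,0,0,0,0],[-0.9,-1,0,0,0,0,0],[-0.9,-1,0,0,0,0,0]]}}

```text
t: 1.55
position: [367.5, 280.2, 231.6]
eef_rot: [0.147, 0.989, 0.0, 0.0]
wrist_force: [-0.0, 0.8, 0.2]
finger_gap: 0.4
finger_force: 0.0
```

{"fn": "step_arm", "kwargs": {"steps": [[-0.25,-0.28,0,0,0,0,0],[-0.5,-0.56,0,0,0,0,0],[-0.75,-0.84,0,0,0,0,0],[-0.9,-1,0,0,0,0,0],[-0.9,-1,0,0,0,0,0]]}}

```text
t: 2.17
position: [453.8, 98.4, 231.5]
eef_rot: [0.147, 0.989, 0.0, 0.0]
wrist_force: [0.1, 0.8, 0.3]
finger_gap: -0.0
finger_force: 0.0
```

{"fn": "step_arm", "kwargs": {"steps": [[-0.15,-0.2,0,0,0,0,0],[-0.29,-0.38,0.1,0,0,0,0],[-0.29,-0.38,0.3,0,0,0,0],[-0.29,-0.38,0.45,0,0,0,0],[-0.29,-0.38,0.45,0,0,0,0]]}}

```text
t: 2.8
position: [476.8, 34.0, 162.4]
eef_rot: [0.144, 0.99, -0.001, -0.002]
wrist_force: [0.2, 0.2, -1.1]
finger_gap: 0.1
finger_force: 0.0
```

Run:
```python
from h import *
o=observe();s=snapshot("wrist");cv2.imwrite("pics/w1.png",s["frame"][:,:,::-1])
print(o["position"],o["eef_rot"],o["wrist_force"],o["finger_gap"],s["cx"],s["cy"])
T=np.eye(4);T[:3,:3]=R.from_quat(o["eef_rot"]).as_matrix();T[:3,3]=o["position"];P=T@s["tool_from_camera"]
np.save("P1.npy",P)
i=np.linalg.inv(P);f=210/np.tan(np.radians(s["fovy"])/2)
for p in [(476.5,32.4,74),(455.5,-41.2,36),(554.9,-29.6,44)]:
    L=i@np.r_[p,1];print(s["cx"]-f*L[0]/L[2],s["cy"]+f*L[1]/L[2])
```

```text
[476.82598567  34.01544354 162.44828062] [ 1.43819026e-01  9.89602504e-01 -5.02167228e-04 -1.64887205e-03] [ 0.16344229  0.18886841 -1.05270338] 0.11024745260148755 277.3689518760367 204.77742555131115
276.0462719966 209.5650126264768
183.50491923267268 196.546787438368
234.14139918570066 299.86476451709734
```

View pics/w1.png

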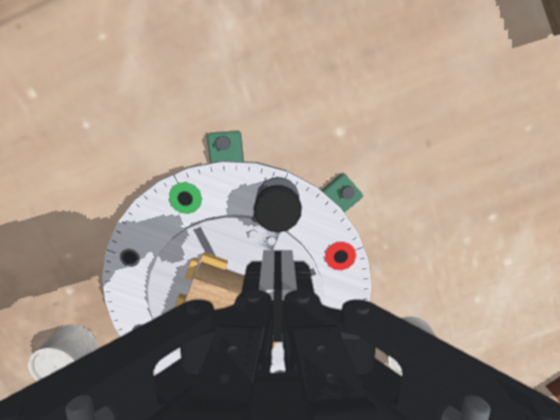

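The wrist view shows the plunger head at about (277,206), green at (185,198) and red at (340,256). All are within a few pixels of prediction. I'll refine from here.

Run:
```python
from h import *
s=snapshot("wrist");P=np.load("P1.npy");o=observe()
for k,(u,v,z) in dict(head=(277.5,207,74),green=(185.5,198,35),red=(340.5,256,35)).items(): print(k,ray(s,u,v,z,P))
Rm=R.from_quat(o["eef_rot"]).as_matrix();print(o["position"])
print(Rm.T@(np.array([477,31.8,80])-o["position"])/150)
c=np.array([554.9,-29.6]);a0=np.arctan2(61.6,-78.4)
R0=R.from_quat([.1454,.9894,0,0]).as_matrix()
for d in range(0,51,5):
    a=a0+np.radians(d);p=c+100*np.array([np.cos(a),np.sin(a)]);v=np.r_[p-[c[0]+100*np.cos(a0),c[1]+100*np.sin(a0)],0]
    print(d,p.round(1),(R0.T@v/150).round(3))
```

```text
head [474.95369351  33.94364692  74.        ]
green [457.31785835 -40.41997792  35.        ]
red [544.88158814  70.46092397  35.        ]
[478.30701992  33.49932429 164.25198462]
[ 0.00523776 -0.01360256  0.5616726 ]
0 [476.3  32.2] [0. 0. 0.]
5 [471.2  25.1] [ 0.019 -0.055  0.   ]
10 [466.7  17.6] [ 0.033 -0.111  0.   ]
15 [463.    9.7] [ 0.042 -0.169  0.   ]
20 [459.9   1.6] [ 0.046 -0.227  0.   ]
25 [457.5  -6.8] [ 0.045 -0.285  0.   ]
30 [455.9 -15.4] [ 0.039 -0.343  0.   ]
35 [455.1 -24.1] [ 0.028 -0.4    0.   ]
40 [455.  -32.8] [ 0.011 -0.456  0.   ]
45 [455.6 -41.5] [-0.009 -0.51   0.   ]
50 [457.  -50.1] [-0.035 -0.562  0.   ]
```

{"fn": "step_arm", "kwargs": {"steps": [[0.014,0.004,0.2,0,0,0,0],[0.014,0.004,0.4,0,0,0,0],[0.014,0.004,0.53,0,0,0,0],[0.014,0.004,0.57,0,0,0,0],[0.014,0.004,0.57,0,0,0,0]]}}

```text
t: 3.52
position: [476.7, 33.6, 79.0]
eef_rot: [0.145, 0.989, 0.0, 0.0]
wrist_force: [0.4, -1.0, 0.1]
finger_gap: 0.2
finger_force: 0.0
```

Run:
```python
from h import *
o=observe();s=snapshot("wrist");cv2.imwrite("pics/w2.png",s["frame"][:,:,::-1])
print(o["position"],o["wrist_force"])
```

```text
[476.68157826  33.58304061  78.98377418] [ 0.35497517 -0.95279077  0.06514201]
```

View pics/w2.png

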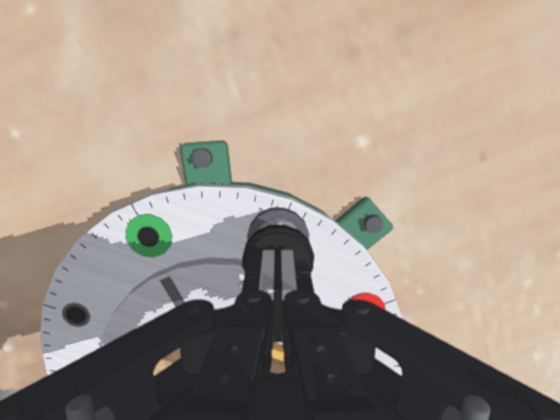

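The fingertips at (278,250) sit centrally over the head. Next, press partway and check the force.

{"fn": "step_arm", "kwargs": {"steps": [[0,0,0.02,0,0,0,0],[0,0,0.04,0,0,0,0],[0,0,0.06,0,0,0,0],[0,0,0.06,0,0,0,0]]}}

```text
t: 4.08
position: [476.6, 33.2, 69.5]
eef_rot: [0.145, 0.989, 0.0, 0.0]
wrist_force: [-0.4, 1.2, 6.1]
finger_gap: 0.0
finger_force: 2.8
```

As expected: about 6.1 N at 4.5 mm. Now press to about 10.5 mm.

{"fn": "step_arm", "kwargs": {"steps": [[0,0,0.02,0,0,0,0],[0,0,0.035,0,0,0,0],[0,0,0.041,0,0,0,0],[0,0,0.041,0,0,0,0]]}}

```text
t: 4.58
position: [476.6, 33.2, 63.6]
eef_rot: [0.145, 0.989, 0.0, 0.0]
wrist_force: [-0.7, 0.5, 8.3]
finger_gap: 0.0
finger_force: 4.1
```

{"fn": "step_arm", "kwargs": {"steps": [[0.005,-0.013,0,0,0,0,0],[0.01,-0.027,0,0,0,0,0],[0.019,-0.055,0,0,0,0,0],[0.027,-0.083,0,0,0,0,0],[0.033,-0.111,0,0,0,0,0]]}}

```text
t: 5.2
position: [467.6, 18.8, 63.8]
eef_rot: [0.145, 0.989, 0.0, 0.001]
wrist_force: [-0.1, 0.7, 7.1]
finger_gap: -0.2
finger_force: 4.0
```

Run:
```python
from h import *
o=observe();s=snapshot("wrist");cv2.imwrite("pics/w3.png",s["frame"][:,:,::-1])
print(o["position"],o["wrist_force"])
```

```text
[467.56222434  18.76249329  63.80793521] [-0.1310795   0.74584439  7.09453489]
```

View pics/w3.png

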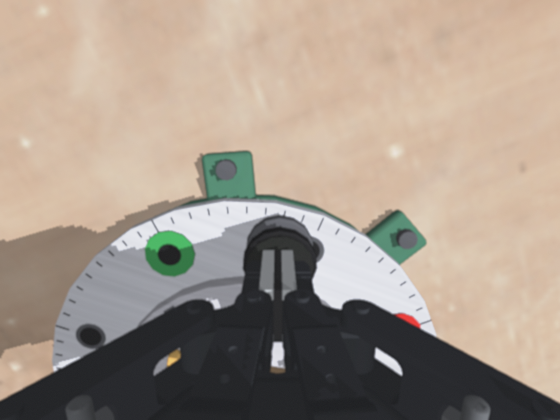

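The table follows: the start hole is now exposed at (316,250) and the head is still under the tips. Continuing.

{"fn": "step_arm", "kwargs": {"steps": [[0.005,-0.029,0,0,0,0,0],[0.009,-0.058,0,0,0,0,0],[0.0115,-0.087,0,0,0,0,0],[0.013,-0.116,0,0,0,0,0]]}}

```text
t: 5.75
position: [460.8, 2.6, 63.8]
eef_rot: [0.145, 0.989, 0.0, 0.001]
wrist_force: [0.6, 0.9, 7.9]
finger_gap: -0.1
finger_force: 4.0
```

{"fn": "step_arm", "kwargs": {"steps": [[0.0,-0.029,0,0,0,0,0],[-0.001,-0.058,0,0,0,0,0],[-0.004,-0.087,0,0,0,0,0],[-0.007,-0.116,0,0,0,0,0]]}}

```text
t: 6.25
position: [456.8, -14.5, 63.8]
eef_rot: [0.145, 0.989, 0.0, 0.001]
wrist_force: [0.8, 1.7, 8.7]
finger_gap: -0.2
finger_force: 4.0
```

{"fn": "step_arm", "kwargs": {"steps": [[-0.005,-0.025,0,0,0,0,0],[-0.011,-0.05,0,0,0,0,0],[-0.019,-0.075,0,0,0,0,0],[-0.028,-0.1,0,0,0,0,0],[-0.028,-0.113,0,0,0,0,0]]}}

```text
t: 6.88
position: [456.0, -32.1, 63.8]
eef_rot: [0.145, 0.989, 0.0, 0.001]
wrist_force: [0.7, 0.4, 8.1]
finger_gap: 0.0
finger_force: 4.0
```

Run:
```python
from h import *
o=observe();s=snapshot("wrist");cv2.imwrite("pics/w4.png",s["frame"][:,:,::-1])
print(o["position"],o["wrist_force"])
```

```text
[456.02009338 -32.07072261  63.79769094] [0.66109759 0.39067744 8.14938518]
```

View pics/w4.png

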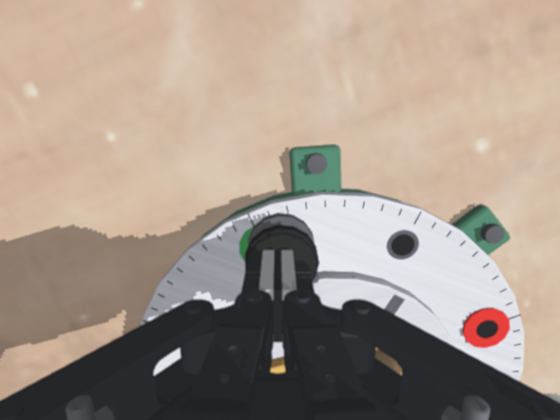

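The head at (282,250) is just short of the green hole at about 40°, lagging the tips by roughly 2 mm. Go the last part, then look before letting up.

{"fn": "step_arm", "kwargs": {"steps": [[-0.006,-0.02,0,0,0,0,0],[-0.014,-0.04,0,0,0,0,0],[-0.022,-0.055,0,0,0,0,0],[-0.025,-0.064,0,0,0,0,0],[-0.025,-0.064,0,0,0,0,0]]}}

```text
t: 7.55
position: [456.8, -42.4, 63.8]
eef_rot: [0.146, 0.989, 0.0, 0.001]
wrist_force: [-0.2, 0.2, 8.2]
finger_gap: 0.1
finger_force: 4.0
```

Run:
```python
from h import *
o=observe();s=snapshot("wrist")
print(o["position"],o["wrist_force"])
f=s["frame"];cv2.imwrite("pics/w5.png",cv2.resize(f[190:330,190:390],None,fx=4,fy=4,interpolation=cv2.INTER_CUBIC)[:,:,::-1])
T=np.eye(4);T[:3,:3]=R.from_quat(o["eef_rot"]).as_matrix();T[:3,3]=o["position"];P=T@s["tool_from_camera"]
i=np.linalg.inv(P);fo=210/np.tan(np.radians(s["fovy"])/2)
for p in [(456,-41.2,36),(456,-41.2,63.5),tuple(o["position"])]:
    L=i@np.r_[p,1];print((s["cx"]-fo*L[0]/L[2]-190)*4,(s["cy"]+fo*L[1]/L[2]-190)*4)
```

```text
[456.83689612 -42.40908258  63.8326914 ] [-0.2299422   0.19269627  8.20173038]
359.8609153184366 202.55206642612245
361.5982246610067 295.7029398712284
353.7093301165303 305.9623047603186
```

View pics/w5.png

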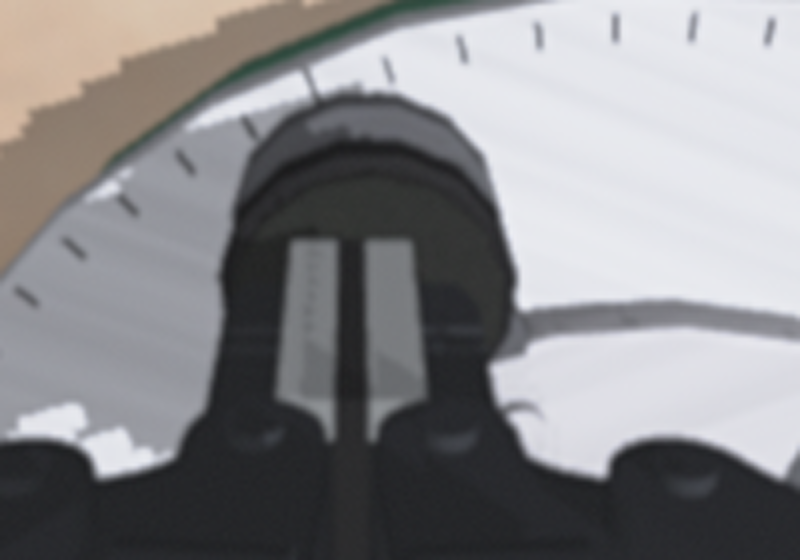

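The ring is fully covered. The head centre at about column 371 is roughly 1.3 mm short of the predicted hole at column 361. I'll nudge 1.2 mm and let up slowly.

{"fn": "step_arm", "kwargs": {"steps": [[-0.003,-0.008,0,0,0,0,0],[-0.003,-0.008,0,0,0,0,0],[-0.003,-0.008,-0.02,0,0,0,0],[-0.003,-0.008,-0.04,0,0,0,0],[-0.003,-0.008,-0.04,0,0,0,0]]}}

```text
t: 8.22
position: [457.0, -43.6, 69.8]
eef_rot: [0.145, 0.989, 0.0, 0.001]
wrist_force: [1.0, 0.4, 5.0]
finger_gap: -0.2
finger_force: 2.7
```

There is still 5 N at 70 mm, so the plunger has entered the hole (off a hole it would ride at 66 mm). Release and retreat.

{"fn": "step_arm", "kwargs": {"steps": [[0,0,-0.02,0,0,0,0],[0,0,-0.04,0,0,0,0],[0,0,-0.1,0,0,0,0],[0,0,-0.4,0,0,0,0],[0,0,-0.7,0,0,0,0]]}}

```text
t: 8.85
position: [454.4, -43.8, 175.0]
eef_rot: [0.146, 0.989, -0.001, -0.001]
wrist_force: [1.2, 0.9, -0.0]
finger_gap: 0.1
finger_force: 0.0
```

{"fn": "step_arm", "kwargs": {"steps": [[0,0.3,-0.3,0,0,0,0],[0,0.6,-0.3,0,0,0,0],[0,1,-0.3,0,0,0,0],[0,1,-0.3,0,0,0,0],[0,1,-0.3,0,0,0,0]]}}

```text
t: 9.48
position: [498.0, 99.3, 218.8]
eef_rot: [0.145, 0.989, -0.001, -0.001]
wrist_force: [0.0, -0.5, -0.4]
finger_gap: 0.3
finger_force: 0.0
```

Run:
```python
from h import *
print(observe()["position"])
a=snapshot("top")["frame"][165:270,225:360];b=snapshot("scene")["frame"][195:265,240:345]
A=cv2.resize(a,(540,420));B=cv2.resize(b,(540,360))
im=np.zeros((600,800,3),np.uint8);A=cv2.resize(a,(400,311));B=cv2.resize(b,(800,533))[:,100:500]
im[:311,:400]=A;im[:533,400:]=B
cv2.imwrite("pics/fin.png",im[:,:,::-1])
```

```text
[498.01035574  99.30845499 218.81834354]
```

View pics/fin.png

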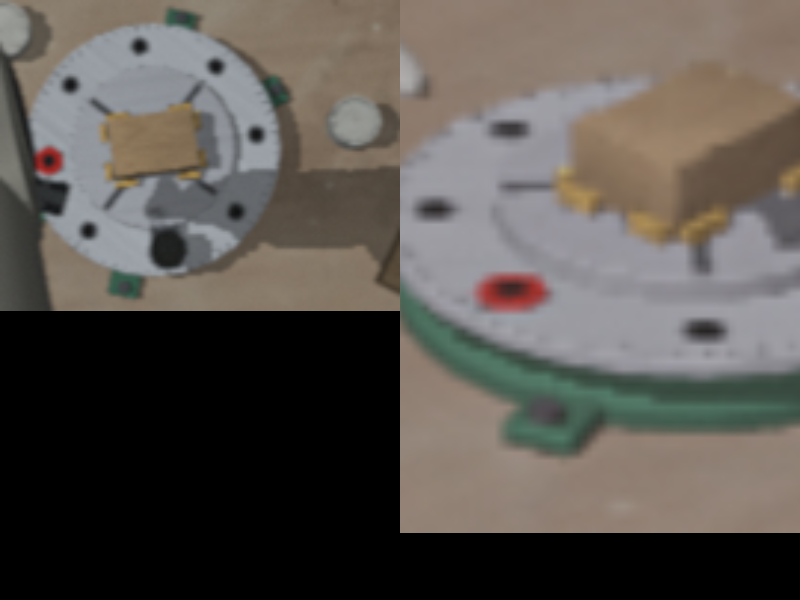

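The plunger at (168,248) covers the green hole, the block is seated and rotated 45°, and the start hole is empty.

```bash
python3 -c "
from workcell import *
print(sign_off())"
```

```text
the job is handed in; nothing more can be done
None
```

The turntable is indexed one hole to the green ring. The plunger was in the hole on release, the last view shows the block still seated, and the job is handed in at about 9.5 s; no verdict came back.

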